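# Pin the print bed's height lever at its middle stop

## Robot

A 6-joint arm with a two-finger parallel gripper is mounted at the origin on the work surface. World frame = base frame: x ahead of the robot, y to its left, z up, the work surface at z = 0. Lengths are in m, angles in degrees, forces in N, time in s.
With the tool pointing down it reaches from about 0.4 to 0.825 m from the base axis. Payload 7 kg.
Tool frame: the origin (TCP) lies midway between the tips of the shut fingers; the grasp point (between the pads) lies 19 mm behind it; x points along the fingers, z is the direction in which the jaws open and shut, and the axes are right-handed (so a half turn about x gives the same grasp; the last joint's range is limited). The gripper opens to 88 mm and grips with 3 to 60 N. Pads are 19 mm wide; open, the fingers measure 130 mm over their backs; the gripper's body (78 mm by 193 mm) begins 47 mm behind the grasp point.
Start: joints at [88.299, 20.546, 0.682, 0, -70.136, -16.507], TCP at [0.211, 0.641, 0.19] pointing down, gripper open.
Joint ranges: [-176.03, 176.03], [-82.01, 121.73], [-58.28, 71.71], [-173.87, 95.51], [-174.79, -0.11], [-173.66, 173.66]. Speed limits (degrees/s): [136.94, 136.94, 172.46, 180, 180, 180].

## Interface

Orientations are given as [roll, pitch, yaw] about the fixed x, y, z axes, in that order (R = Rz(yaw) Ry(pitch) Rx(roll)).
In Python, from plant import ctrl gives the robot as it stands. The module is installed in compiled form; this text tells all that it offers.
- The arm moves only by the tool servo_tool, never from a script. Its argument "deltas" is a list of rows, each a list of 3 entries, a list of its own where there are three numbers: the turn, a rotation vector about the tool's x, y, z in degrees, then the shift along the tool's x, y, z in cm, then the finger opening in cm, from 0 to 8.76. A call has 1 to 5 rows; each row is the pose to reach, as a shift and turn from the pose measured when the call began, along the tool's axes at that moment; what a row does not reach only later rows make up. A row lasts 1/10 s, in which the tool goes at most 50 mm and 8.59 degrees, less where a joint would pass 70% of its speed; a pose out of reach is approached as far as the arm can. A call with a gripper value outside its range is refused whole. The fingers move at their own pace and stop on an object; the grip force is fixed at half the most. Time passes only in rows, so rows that repeat a pose let the fingers close. It gives the time, the measured TCP pose, the force and the opening at its end, in the units of the state.
- ctrl.get_obs(): the state, without advancing time (a new reading comes with each control period).
- ctrl.snapshot(name): name is "scene" or "top" or "wrist"; returns a dict with "image" (480x640x3 uint8, red, green, blue), "vertical_fov" (degrees; the focal length in pixels is half the picture's height over the tangent of half this angle, whatever the lens; pixels are square), "cx", "cy" (the principal point, pixels), "rvec" (rotation vector, rad) and "tvec" (3), from world to camera coordinates, as OpenCV has them. Camera axes: x right, y down, z forward; pixel columns grow to the right and rows downward; lengths in m; the calibration is good to about 2 mm. A picture is of the moment at which its call begins. There is no depth.
- ctrl.close_job(): hands the job in, once; it reports no verdict.
The state is a dict: "clock": time; "joint_pos": joint angles; "qvel": joint speeds; "tau": joint torques, N m; "tool_pos": TCP position; "orientation": TCP orientation; "force": force on the tool from outside, world axes, zero at the start; "moment": the same for the moment, N m; "opening": finger opening in m.
Only numpy, scipy, OpenCV 4.12 (cv2) and the standard library are available. Lean on these libraries where they do the work, as an engineer would, in place of code of your own. Each camera call takes 0.05 s, during which the arm holds its last target. There are 200 camera calls.

## Task

Set the height lever of the small screen-printing bed to the middle one of its three stops and lock it there: take the long lock pin with the round knob from the pin rack and push it through the lever and the stop plate under it, until its collar sits fully home on the lever. Leave the other two pins standing in the rack, and do not knock over or push away the ink tub that stands on the bench near them.

Things in the scene. Friction and masses are not known exactly. Their poses are not given: they have to be found in the camera images.
- press: Fixed hand screen-printing bed: grey bed 180 x 240 mm, top 50 mm high, on the far (+x) side of a short vertical pivot post (cap 32 mm wide, 74 mm high). Origin on the table under the pivot's axis, z up; at lever angle 0 the lever points along this frame's -x.
- stop_mid (a point): Nominal place of the middle stop hole, z 50 mm, on top of the level steel stop plate (8 mm thick, open below) under the lever. Its three 11.5 mm holes lie 90 mm from the pivot's axis, nominally at lever angles -0.38, 0, +0.38. The plate is clamped in slots: it really stands turned about the pivot by up to 0.1 rad (9 mm) either way, unmeasured: feel for the hole.
- lever (a joint): Angle of the height lever about the vertical pivot, rad, limits -0.65 to 0.65. 0: it points along the press's -x, nominally over the middle stop hole; positive: anticlockwise seen from above. It stays where it is left (about 2 N at the handle moves it).
- lever_hole (a point): Centre of the 12 mm round hole through the aluminium lever, on the lever's top face (60 mm above the table), 90 mm from the pivot's axis. The lever is a level flat bar 34 mm wide, 8 mm thick (z 52 to 60 mm), 2 mm above the stop plate. x axis: along the lever towards the pivot.
- lever_grip (a point): Grip point on the lever's upright black round handle: 24 mm diameter, from z 60 to 110 mm, 147 mm from the pivot's axis and 57 mm from the lever hole; this point is on its axis at z 90 mm.
- lock_pin: The steel lock pin, 80 g, standing foot down in one of the rack's three holes (any one of them). Origin at the foot's end, z along the pin towards the knob. Shank 10 mm diameter, 45 mm long with a chamfered foot; then a 22 mm collar, 4 mm thick (45 to 49 mm); then a plain round knob 20 mm diameter (49 to 79 mm).
- pin_collar (a point): Point on the lock pin's axis at the underside of its collar, 45 mm above its foot; it sits on the lever's top face when the pin is home.
- rack: Fixed wooden pin rack 170 x 60 x 30 mm, origin at the centre of its underside. Three upright 11.5 mm square holes, 22 mm deep (floor 8 mm above the table), in a row along its x axis 55 mm apart.
- short_pin: A different pin in the rack, to be left there: round knob like the lock pin's but a shank of only 27 mm, so it stands 18 mm lower. Origin at its foot's end.
- wing_pin: A different pin in the rack, to be left there: flat wing grip 24 x 10 mm instead of a round knob. Origin at its foot's end.
- bench_tub: White lidded ink tub, 68 mm diameter, 55 mm high, standing on the bench between rack and press. Origin at its underside.
Things that resemble listed ones, but are neither listed nor needed, are in the scene too. Leave any yellow look-alike of the lock_pin alone.

How it is judged:
By the outcome, as a careful person would: the job done as asked, in the order asked, and still so for the second after the job is handed in, with the robot touching nothing.
It also fails if it takes over 72 s, if anything falls off the work surface, if the arm or the gripper's body presses on something with over 40 N, if the wrist force passes 120 N, or if a joint passes its speed limit or range.

## Working session

There is one attempt and no reset: what is moved stays moved. The work goes in short steps, Python scripts to look and compute and a tool call to move; the robot and the scene stay as the last step left them, time stands still between calls to the robot, and variables do not carry over. Pictures are saved under pics/ and viewed, on a budget of 10 in all, crops included, one or two more only if the job needs it, and the job is handed in when it is done.

Besides the shell and the picture viewer there is one more tool, called after "Request:" as name(argument=value, ...) on one line, values as JSON. servo_tool: Moves the arm, as the interface text tells. Its arguments: {"type":"object","properties":{"deltas":{"type":"array","items":{"type":"array"}}},"required":["deltas"]}

```bash
mkdir -p pics; cat > h.py <<'E'
import numpy as np, cv2
from scipy.spatial.transform import Rotation as R
from plant import ctrl
def snap(n,save=None):
    s=ctrl.snapshot(n); s['R']=cv2.Rodrigues(np.array(s['rvec'],float))[0]; s['t']=np.array(s['tvec'],float).ravel()
    s['f']=240/np.tan(np.radians(s['vertical_fov'])/2)
    if save: cv2.imwrite('pics/'+save,s['image'][:,:,::-1])
    return s
def ray(s,u,v,z):
    d=s['R'].T@np.array([(u-s['cx'])/s['f'],(v-s['cy'])/s['f'],1]); c=-s['R'].T@s['t']
    return c+d*(z-c[2])/d[2]
def proj(s,p):
    q=s['R']@np.array(p,float)+s['t']; return q[:2]/q[2]*s['f']+[s['cx'],s['cy']]
def tool(): 
    o=ctrl.get_obs(); return np.array(o['tool_pos']),R.from_euler('xyz',o['orientation'],degrees=True)
def delta(p):  # shift in tool axes cm to world point p
    t,r=tool(); return np.round(r.inv().apply(np.array(p)-t)*100,2)
E
python3 - <<'E'
from h import *
import pickle
d={}
for n in('scene','top','wrist'):
    d[n]=snap(n,n+'0.png')
    s=d[n]; print(n,s['f'],s['cx'],s['cy'],-s['R'].T@s['t'])
pickle.dump(d,open('s0.pkl','wb'))
o=ctrl.get_obs();print(o); print(tool()[1].as_matrix().round(3))
E
```

```text
scene 451.79712247150076 319.6432138158253 245.5414016071214 [ 0.97812997 -0.48309188  0.48186071]
top 574.2284728695956 316.500752991103 239.77403107290053 [ 0.33430946 -0.08795595  1.10010125]
wrist 423.3556397643538 322.5182580943638 231.77571876903562 [0.29230649 0.61438324 0.38308406]
{'clock': 0.15, 'joint_pos': array([ 8.82971358e+01,  2.05804132e+01,  6.47450090e-01, -1.40709525e-02,
       -7.01362363e+01, -1.65078175e+01]), 'qvel': array([ 0.09589435, -0.20635556,  0.23558859,  0.0329909 ,  0.03189793,
        0.00468206]), 'tau': array([-1.04490889e-03, -5.83276641e+01,  2.93291420e+01,  7.00119674e+00,
        8.77885264e-03, -1.05330878e-04]), 'tool_pos': array([0.21083952, 0.64080269, 0.18907005]), 'orientation': array([   5.68592519,   89.92954712, -102.52954557]), 'force': array([ 0.06714413, -0.42541786, -0.2154185 ]), 'moment': array([-0.01895453,  0.01126939, -0.0776589 ]), 'opening': 0.0876174393631035}
[[-0.     0.95  -0.313]
 [-0.001 -0.313 -0.95 ]
 [-1.     0.     0.001]]
```

View pics/top0.png

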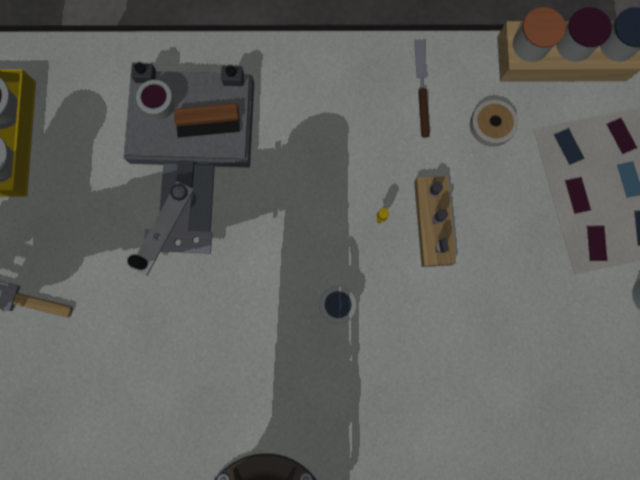

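View pics/scene0.png

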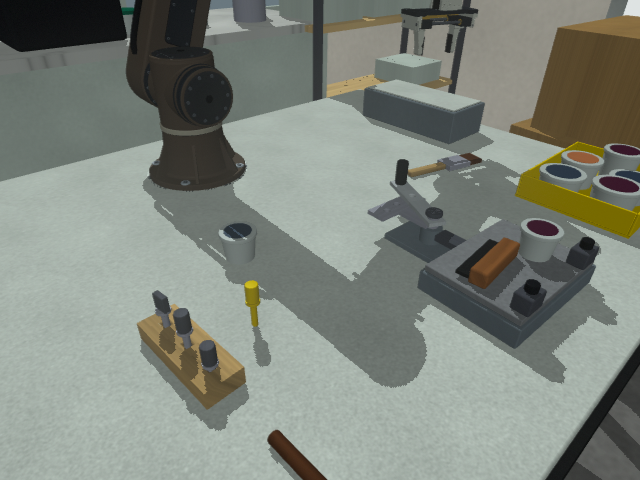

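Top view: press with lever (pivot 179,191; handle 138,262), stop holes (179,242) and (196,239), tub (338,304), rack (436,220). Scene view, candidates for the lock pin: wing pin (160,300), middle pin with round knob (183,322), lower round pin (208,352), yellow look-alike standing on the table (252,295). I choose the middle one and will check it in one close crop.

```bash
python3 - <<'E'
from h import *
import pickle
d=pickle.load(open('s0.pkl','rb'))
a=d['scene']['image'][270:420,120:270]; b=d['top']['image'][150:290,110:260]; c=d['top']['image'][170:275,400:480]
f=lambda i,k:cv2.resize(i,None,fx=k,fy=k,interpolation=cv2.INTER_CUBIC)
im=np.zeros((600,800,3),np.uint8)
A=f(a,2.6);im[:390,:390]=A; B=f(b,2.6); im[:364,400:790]=B[:, :390]; C=f(c,2);im[390:600,:160]=C
cv2.imwrite('pics/c1.png',im[:,:,::-1])
s=d['top']
for n,u,v,z in[('pivot',179,191,.074),('handle',138,262,.11),('h1',179,242,.05),('h2',196,239,.05),('tub',338,304,.055),('lock',441,215,.08),('rackc1',417,178,.03),('rackc2',444,177,.03),('rackc3',455,265,.03),('rackc4',422,267,.03),('bedL',126,162,.05),('bedR',249,167,.05),('yel',383,214,.07)]:
    print(n,ray(s,u,v,z).round(4))
E
```

```text
pivot [0.5926 0.155  0.074 ]
handle [0.4575 0.2134 0.11  ]
h1 [0.5018 0.1577 0.05  ]
h2 [0.5072 0.1265 0.05  ]
tub [ 0.3855 -0.1346  0.055 ]
lock [ 0.5438 -0.3226  0.08  ]
rackc1 [ 0.6269 -0.2908  0.03  ]
rackc2 [ 0.6287 -0.343   0.03  ]
rackc3 [ 0.4582 -0.3564  0.03  ]
rackc4 [ 0.4548 -0.2942  0.03  ]
bedL [0.6554 0.2624 0.05  ]
bedR [0.6445 0.0301 0.05  ]
yel [ 0.5483 -0.2185  0.07  ]
```

View pics/c1.png

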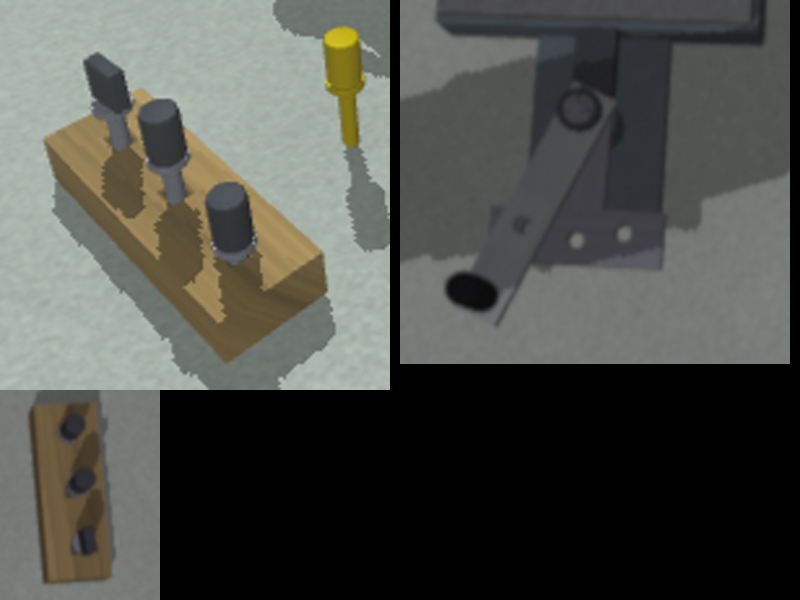

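The crop confirms it: the middle pin of the rack (183,322) has a round dark knob and a long shank showing; the end one (208,352) sits low, and the other has a wing. In the top view the plate is symmetric about the hole at (178,242), so that is the middle stop. Lever first: I move above its handle.

Request:
servo_tool(deltas=[[[-3.6, 0, 0], [0, 3.6, 3.2], 8.7], [[-7.2, 0, 0], [0, 7.2, 6.5], 8.7], [[-10.8, 0, 0], [0, 10.9, 9.7], 8.7], [[-14.4, 0, 0], [0, 14.6, 13], 8.7], [[-18.2, 0, 0], [0, 18.2, 16.3], 8.7]])

```text
clock: 0.65
tool_pos: [0.3333, 0.4271, 0.1891]
orientation: [-13.0, 89.9, -102.9]
force: [1.7, -0.1, -0.0]
opening: 0.0867
```

```bash
python3 - <<'E'
from h import *
t,r=tool();print(t,r.as_matrix().round(3)); print(delta([.4575,.2134,.19]))
E
```

```text
[0.33331627 0.4270829  0.18912013] [[-0.     1.     0.003]
 [-0.001  0.003 -1.   ]
 [-1.    -0.     0.001]]
[-0.06 12.36 21.4 ]
```

Request:
servo_tool(deltas=[[[0, 0, 0], [0, 2.5, 4.2], 8.7], [[0, 0, 0], [0, 5, 8.5], 8.7], [[0, 0, 0], [0, 7.5, 12.8], 8.7], [[0, 0, 0], [0, 10, 17], 8.7], [[0, 0, 0], [0, 12.3, 21.3], 8.7]])

```text
clock: 1.15
tool_pos: [0.4575, 0.2126, 0.1895]
orientation: [-3.3, 89.9, -93.2]
force: [1.6, 1.4, 0.5]
opening: 0.0869
```

Request:
servo_tool(deltas=[[[0, 0, 0], [0, 0, 0], 8.7]])

```text
clock: 1.25
tool_pos: [0.4588, 0.2083, 0.1894]
orientation: [-15.2, 89.9, -105.3]
force: [-0.2, 0.8, -0.2]
opening: 0.0873
```

```bash
python3 - <<'E'
from h import *
import pickle
s=snap('wrist','w1.png');pickle.dump(s,open('w1.pkl','wb'))
t,r=tool();print(t,r.as_matrix().round(3)); print(-s['R'].T@s['t'],proj(s,[.4575,.2134,.11]),proj(s,[.5018,.1577,.05]),proj(s,[.5926,.155,.074]))
E
```

```text
[0.4582628  0.20986266 0.18940795] [[-0.     1.    -0.001]
 [-0.001 -0.001 -1.   ]
 [-1.    -0.     0.001]]
[0.54453498 0.20822692 0.38350504] [314.02305222 229.08344322] [386.23197142 151.55457105] [401.84581369  17.42374371]
```

View pics/w1.png

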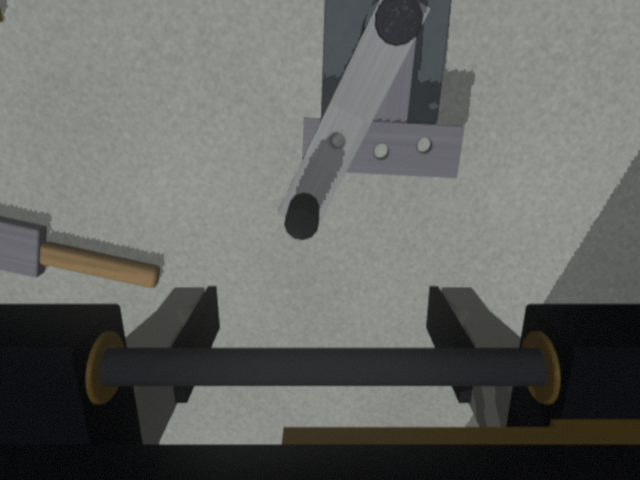

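The wrist view shows handle (302,216), lever hole (337,140), stop holes (381,151) and (424,146), pivot cap (398,18).

```bash
python3 - <<'E'
from h import *
import pickle
s=pickle.load(open('w1.pkl','rb'))
print('nadir',proj(s,[.5445,.208,0]))
g=cv2.cvtColor(s['image'],cv2.COLOR_RGB2GRAY)
def cen(u,v,th,inv,w=14):
    p=g[v-w:v+w,u-w:u+w]; m=((p<th) if inv else (p>th)).astype(np.uint8)
    n,l,st,c=cv2.connectedComponentsWithStats(m); k=l[w,w]; return c[k]+[u-w,v-w],st[k]
print(g[151,375:390],g[151,365:370],g[135:145,337])
h1,a=cen(381,151,150,False);h2,b=cen(424,146,150,False);print(h1,a,h2,b)
P=ray(s,398,18,.074);
for n,p in(('h1',ray(s,*h1,.05)),('h2',ray(s,*h2,.05)),('lev',ray(s,337,140,.06)),('handle top',ray(s,303,210,.11)),('h 222',ray(s,301,222,.11))):
    v=p-P; print(n,p.round(4),'r',np.hypot(v[0],v[1]).round(4),'ang',np.degrees(np.arctan2(v[1],v[0])).round(2))
print(P)
E
```

```text
nadir [321.6546511   94.11010048]
[131 137 138 141 143 144 143 144 142 141 137 128  92  75  91] [105 105 105 105 105] [ 98 102 100 102 103 101  99  99  95  98]
[380.5 150.5] [  0   0  28  28 784] [423.5 145.5] [  0   0  28  28 784]
h1 [0.5026 0.1622 0.05  ] r 0.0898 ang 177.01
h2 [0.5064 0.1289 0.05  ] r 0.0905 ang -161.58
lev [0.5117 0.1966 0.06  ] r 0.0895 ang 154.13
handle top [0.4709 0.2207 0.11  ] r 0.1368 ang 152.51
h 222 [0.4625 0.2221 0.11  ] r 0.1449 ang 153.52
[0.59225839 0.1575221  0.074     ]
```

Request:
servo_tool(deltas=[[[0, 0, 0], [0, 0.2, -1.2], 7], [[0, 0, 0], [4, 0.2, -1.2], 6], [[0, 0, 0], [8, 0.2, -1.2], 6], [[0, 0, 0], [11.6, 0.2, -1.2], 6], [[0, 0, 0], [11.6, 0.2, -1.2], 6]])

```text
clock: 1.8
tool_pos: [0.457, 0.2211, 0.069]
orientation: [-44.4, 89.4, -134.4]
force: [-0.9, -0.3, 0.9]
opening: 0.0609
```

Request:
servo_tool(deltas=[[[0, 0, 0], [0, 0, 0], 4], [[0, 0, 0], [0, 0, 0], 2], [[0, 0, 0], [0, 0, 0], 0.5], [[0, 0, 0], [0, 0, 0], 0.5], [[0, 0, 0], [0, 0, 0], 0.5]])

```text
clock: 2.3
tool_pos: [0.4575, 0.2216, 0.07]
orientation: [-44.6, 89.5, -134.6]
force: [-0.1, 2.0, 0.2]
opening: 0.0251
```

```bash
python3 - <<'E'
from h import *
t,r=tool();print(t,r.as_matrix().round(3)); print(delta([.4455,.1652,.0725]),ctrl.get_obs()['force'],ctrl.get_obs()['opening'])
E
```

```text
[0.45747069 0.22155233 0.07001894] [[-0.006  1.    -0.   ]
 [-0.006 -0.    -1.   ]
 [-1.    -0.006  0.006]]
[-0.21 -1.2   5.64] [-0.07304009  1.95934556  0.18161031] 0.025100907236585895
```

Request:
servo_tool(deltas=[[[0, 0, 0], [0, -0.6, 1.4], 0.5], [[0, 0, 0], [0, -1.05, 2.9], 0.5], [[0, 0, 0], [0, -1.3, 4.25], 0.5], [[0, 0, 0], [0, -1.45, 5.65], 0.5], [[0, 0, 0], [0, -1.45, 5.65], 0.5]])

```text
clock: 2.8
tool_pos: [0.4413, 0.1638, 0.0703]
orientation: [-52.5, 89.5, -142.6]
force: [-7.7, 2.0, 0.7]
opening: 0.0211
```

```bash
python3 - <<'E'
from h import *
import pickle
s=snap('wrist');pickle.dump(s,open('w2.pkl','wb'))
t,r=tool();print(t)
for n,p in(('h1',[.5026,.1622,.05]),('lev',[.5026,.1622,.06]),('piv',[.5923,.1575,.074])): print(n,proj(s,p))
u,v=proj(s,[.5026,.1622,.06]).astype(int)
c=s['image'][max(0,v-60):v+60,u-80:u+80]; print(u,v,c.shape)
s2=snap('top'); q=proj(s2,[.5026,.1622,.06]).astype(int); c2=s2['image'][q[1]-60:q[1]+60,q[0]-40:q[0]+40];print(q)
im=np.zeros((480,800,3),np.uint8); k=cv2.resize(c,None,fx=4,fy=4)[:480,:480]; 
im[:k.shape[0],:480]=cv2.resize(c,None,fx=3,fy=3)[:480,:480] if 0 else 0
k=cv2.resize(c,None,fx=3,fy=3); im[:k.shape[0],:480]=k
k=cv2.resize(c2,None,fx=4,fy=4); im[:480,480:800]=k
cv2.imwrite('pics/c2.png',im[:,:,::-1])
E
```

```text
[0.44131433 0.16404327 0.07025409]
h1 [324.44014046 145.36791815]
lev [324.66229264 147.93758664]
piv [337.7432451  -87.48028165]
324 147 (120, 160, 3)
[175 240]
```

View pics/c2.png

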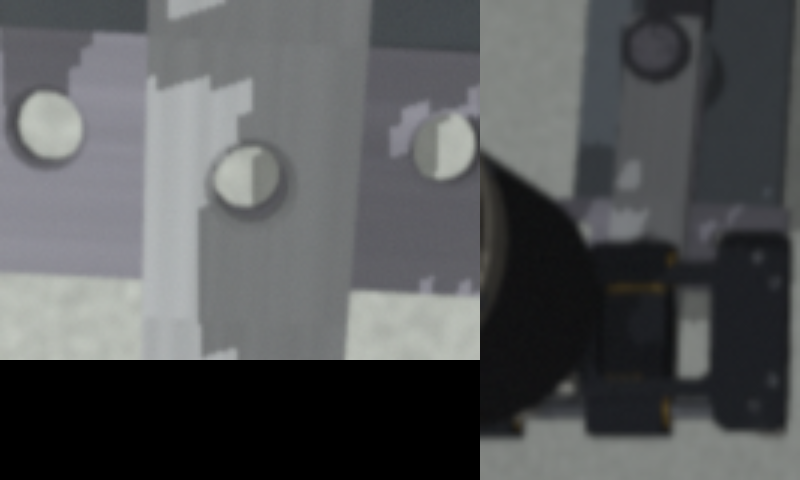

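The lever hole shows the stop hole through it almost concentric (lever rim centre crop (248,180), plate hole (246,176)). I release, raise and check again.

Request:
servo_tool(deltas=[[[0, 0, 0], [0, 0, 0], 3], [[0, 0, 0], [0, 0, 0], 5], [[0, 0, 0], [0, 0, 0], 6], [[0, 0, 0], [-4, 0, 0], 6], [[0, 0, 0], [-8, 0, 0], 6]])

```text
clock: 3.4
tool_pos: [0.4415, 0.1641, 0.1507]
orientation: [-49.3, 89.3, -139.4]
force: [1.4, 1.5, 0.5]
opening: 0.0556
```

Request:
servo_tool(deltas=[[[0, 0, 0], [-2.5, 0, 0], 6], [[0, 0, 0], [-5, 0, 0], 6], [[0, 0, 0], [-5, 0, 0], 6]])

```text
clock: 3.7
tool_pos: [0.4442, 0.1658, 0.2045]
orientation: [-40.0, 89.6, -130.1]
force: [-0.1, -0.8, -0.2]
opening: 0.0598
```

```bash
cat >> h.py <<'E'
PIV=np.array([.5923,.1575])
def blob(s,p,w,lo,hi):
    """centre of the enclosing contour of bright pixels near world point p"""
    u,v=proj(s,p).astype(int); g=cv2.cvtColor(s['image'],cv2.COLOR_RGB2GRAY)[v-w:v+w,u-w:u+w]
    return g,(u-w,v-w)
E
python3 - <<'E'
from h import *
import pickle
s=snap('wrist');pickle.dump(s,open('w3.pkl','wb'))
t,r=tool();print(t)
q=proj(s,[.5026,.1622,.055]);u,v=q.astype(int);print(u,v)
c=s['image'][v-40:v+40,u-66:u+66]
c=cv2.resize(c,None,fx=6,fy=6,interpolation=cv2.INTER_CUBIC); cv2.imwrite('pics/c3.png',c[:,:,::-1])
E
```

```text
[0.44311053 0.1652808  0.20240442]
325 129
```

View pics/c3.png

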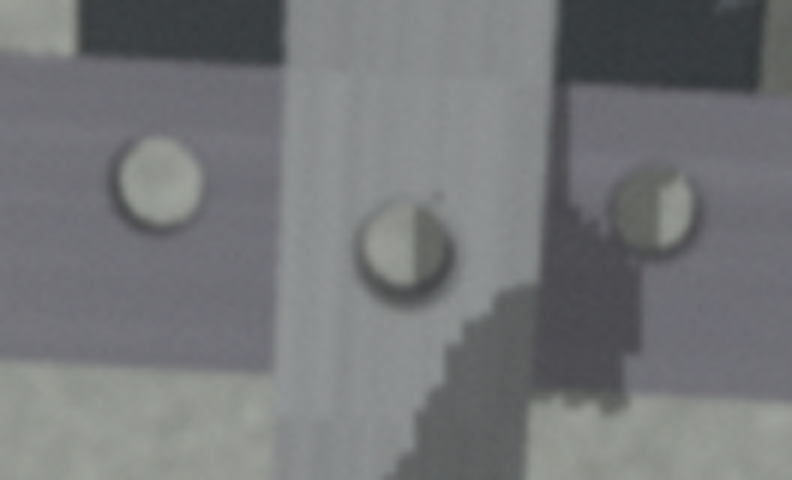

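The three holes: left (155,183), lever hole (406,253) with the stop hole through it, right (655,210), in crop pixels.

```bash
python3 - <<'E'
from h import *
import pickle
s=pickle.load(open('w3.pkl','rb'))
c=lambda a,b:(325-66+a/6,129-40+b/6)
L=ray(s,*c(155,183),.05);Rr=ray(s,*c(655,210),.05);V=ray(s,*c(406,253),.06)
print(L,Rr,V)
d=(Rr-L)[:2]; ch=np.hypot(*d); n=np.array([d[1],-d[0]])/ch; n*= -np.sign(n[0]) if n[0]>0 else 1
m=(L+Rr)[:2]/2; mid=m+n*.09*(1-np.cos(.38)); piv=m-n*.09*np.cos(.38)
print('chord',ch,'mid',mid,'piv',piv,'lever-mid',V[:2]-mid)
for p in(mid,V[:2]): print(np.degrees(np.arctan2(*(p-piv)[::-1])),np.hypot(*(p-piv)))
print(delta([.545,-.32,.2]))
E
```

```text
[0.51017638 0.1944654  0.05      ] [0.50663756 0.12796456 0.05      ] [0.50192363 0.16128237 0.06      ]
chord 0.06659493702783353 mid [0.50199586 0.16155614] piv [0.5918687  0.15677358] lever-mid [-7.22241849e-05 -2.73778107e-04]
176.95389299212428 0.09000000000000001
177.130269224611 0.09005800039620432
[ 0.46 10.26 48.51]
```

Request:
servo_tool(deltas=[[[0, 0, 0], [0.1, 0.9, 4.8], 6], [[0, 0, 0], [0.1, 1.9, 9.6], 6], [[0, 0, 0], [0.1, 2.8, 14.4], 6], [[0, 0, 0], [0.1, 3.7, 19.2], 6], [[0, 0, 0], [0.1, 4.6, 24], 6]])

```text
clock: 4.25
tool_pos: [0.4884, -0.0767, 0.2018]
orientation: [-50.6, 89.5, -140.7]
force: [1.6, 0.2, 0.4]
opening: 0.0602
```

Request:
servo_tool(deltas=[[[0, 0, 0], [0, 1, 4.8], 6], [[0, 0, 0], [0, 2, 9.6], 6], [[0, 0, 0], [0, 3, 14.4], 6], [[0, 0, 0], [0, 4, 19.2], 6], [[0, 0, 0], [0, 5, 24], 6]])

```text
clock: 4.75
tool_pos: [0.5379, -0.3189, 0.2016]
orientation: [-57.3, 89.4, -147.4]
force: [0.9, -0.1, 0.5]
opening: 0.0599
```

Request:
servo_tool(deltas=[[[0, 0, 0], [0, 0, 0], 6], [[0, 0, 0], [0, 0, 0], 6]])

```text
clock: 4.95
tool_pos: [0.5368, -0.32, 0.1993]
orientation: [-69.4, 89.3, -159.7]
force: [0.8, 0.4, -0.6]
opening: 0.0602
```

```bash
python3 - <<'E'
from h import *
import pickle
s=snap('wrist','w4.png');pickle.dump(s,open('w4.pkl','wb'))
t,r=tool();print(t,r.as_matrix().round(3))
for z in (.03,.06,.087): print(proj(s,[.5438,-.3226,z]))
E
```

```text
[ 0.53703218 -0.31893481  0.199961  ] [[-0.011  1.    -0.003]
 [-0.005 -0.003 -1.   ]
 [-1.    -0.011  0.005]]
[323.99133295 186.74633468]
[324.3030734  194.92579686]
[324.63169545 203.54819959]
```

View pics/w4.png

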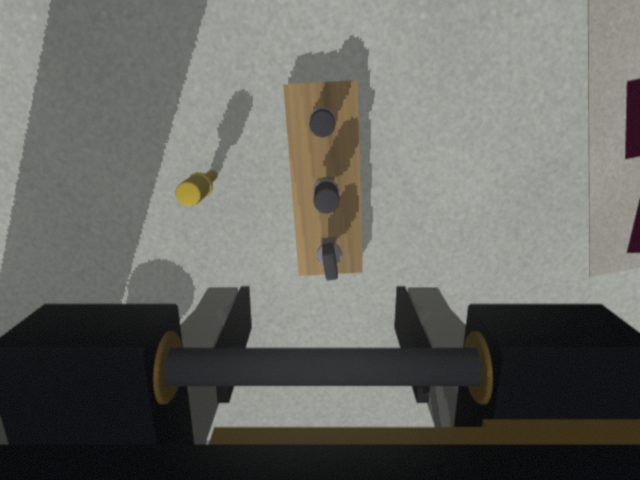

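The wrist view shows the lock pin's knob top at (326,201), the short pin (322,123), the wing pin (329,258) and the yellow pin (190,192).

```bash
python3 - <<'E'
from h import *
import pickle
s=pickle.load(open('w4.pkl','rb'))
g=cv2.cvtColor(s['image'],cv2.COLOR_RGB2GRAY)[172:225,300:350]
m=(g<75).astype(np.uint8); n,l,st,c=cv2.connectedComponentsWithStats(m); k=l[29,26]; ys,xs=np.where(l==k)
b=ys.max()+172; wrow=[(xs[ys==y].min()+300,xs[ys==y].max()+300) for y in sorted(set(ys))]
print(st[k],b,wrow)
p=ray(s,326.3,201,.087);print(p, delta([p[0],p[1],.06]))
print(ray(s,293.5,172,.03),ray(s,361,172,.03))
E
```

```text
[ 14   4  28  37 722] 212 [(np.int64(329), np.int64(332)), (np.int64(327), np.int64(333)), (np.int64(324), np.int64(333)), (np.int64(326), np.int64(332)), (np.int64(324), np.int64(332)), (np.int64(321), np.int64(331)), (np.int64(320), np.int64(332)), (np.int64(319), np.int64(333)), (np.int64(318), np.int64(334)), (np.int64(317), np.int64(336)), (np.int64(316), np.int64(336)), (np.int64(316), np.int64(336)), (np.int64(315), np.int64(337)), (np.int64(315), np.int64(337)), (np.int64(315), np.int64(337)), (np.int64(315), np.int64(338)), (np.int64(315), np.int64(337)), (np.int64(314), np.int64(338)), (np.int64(314), np.int64(338)), (np.int64(314), np.int64(338)), (np.int64(314), np.int64(339)), (np.int64(314), np.int64(341)), (np.int64(314), np.int64(341)), (np.int64(314), np.int64(341)), (np.int64(314), np.int64(341)), (np.int64(314), np.int64(340)), (np.int64(314), np.int64(339)), (np.int64(315), np.int64(339)), (np.int64(315), np.int64(339)), (np.int64(316), np.int64(339)), (np.int64(316), np.int64(338)), (np.int64(317), np.int64(338)), (np.int64(318), np.int64(337)), (np.int64(319), np.int64(336)), (np.int64(320), np.int64(334)), (np.int64(322), np.int64(334)), (np.int64(325), np.int64(328))]
[ 0.54574858 -0.32384432  0.087     ] [13.99  1.03  0.42]
[ 0.55688482 -0.29634908  0.03      ] [ 0.55660463 -0.35456665  0.03      ]
```

Request:
servo_tool(deltas=[[[0, 0.3, 0.6], [1, 1, 0.4], 6], [[0, 0.3, 0.6], [5, 1, 0.4], 6], [[0, 0.3, 0.6], [9, 1, 0.4], 6], [[0, 0.3, 0.6], [12.5, 1, 0.4], 6], [[0, 0.3, 0.6], [13.9, 1, 0.4], 6]])

```text
clock: 5.5
tool_pos: [0.5436, -0.3215, 0.0569]
orientation: [-117.5, 89.7, 152.4]
force: [-0.6, -0.2, -0.3]
opening: 0.0602
```

Request:
servo_tool(deltas=[[[0, 0, 0], [0, 0, 0], 6], [[0, 0, 0], [0, 0, 0], 6]])

```text
clock: 5.7
tool_pos: [0.5444, -0.3211, 0.0576]
orientation: [-116.9, 89.7, 153.0]
force: [-0.2, -0.2, 1.3]
opening: 0.0597
```

```bash
python3 - <<'E'
from h import *
t,r=tool();print(t,r.as_matrix().round(3)); print(delta([.546,-.3238,.060]))
E
```

```text
[ 0.54436519 -0.32113909  0.05763241] [[-0.005  1.    -0.001]
 [ 0.002 -0.001 -1.   ]
 [-1.    -0.005 -0.002]]
[-0.24  0.16  0.27]
```

Request:
servo_tool(deltas=[[[0, 0, 0.3], [-0.25, 0.15, 0.27], 5], [[0, 0, 0.3], [-0.25, 0.15, 0.27], 4], [[0, 0, 0.3], [-0.25, 0.15, 0.27], 3], [[0, 0, 0.3], [-0.25, 0.15, 0.27], 2], [[0, 0, 0.3], [-0.25, 0.15, 0.27], 1]])

```text
clock: 6.2
tool_pos: [0.5459, -0.3239, 0.0604]
orientation: [158.6, 89.9, 68.6]
force: [-0.5, -0.6, 0.1]
opening: 0.0254
```

Request:
servo_tool(deltas=[[[0, 0, 0], [0, 0, 0], 1], [[0, 0, 0], [0, 0, 0], 1], [[0, 0, 0], [0, 0, 0], 1]])

```text
clock: 6.5
tool_pos: [0.5459, -0.3239, 0.0603]
orientation: [160.2, 89.9, 70.1]
force: [0.6, -0.3, -0.2]
opening: 0.0105
```

```bash
python3 - <<'E'
from h import *
t,r=tool();o=ctrl.get_obs();print(t,r.as_matrix().round(3),o['force'],o['opening'])
E
```

```text
[ 0.5458827  -0.32390049  0.06034654] [[ 0.001  1.    -0.001]
 [ 0.002 -0.001 -1.   ]
 [-1.     0.001 -0.002]] [ 0.55610373 -0.27478491 -0.21378902] 0.010547196049185447
```

The opening passed below the knob's 20 mm, so I look.

```bash
python3 - <<'E'
from h import *
import pickle
s=snap('scene');w=snap('wrist');t=snap('top');pickle.dump([s,w,t],open('w5.pkl','wb'))
q=proj(s,[.546,-.324,.07]).astype(int);print(q,proj(w,[.546,-.324,.087]),proj(t,[.546,-.324,.087]))
a=s['image'][q[1]-100:q[1]+100,q[0]-100:q[0]+100]; b=w['image'][100:400,180:480]
im=np.hstack([cv2.resize(a,(400,400)),cv2.resize(b,(400,400))]); cv2.imwrite('pics/c5.png',im[:,:,::-1])
E
```

```text
[182 323] [321.6140209  299.24912868] [442.60250285 213.02285601]
```

View pics/c5.png

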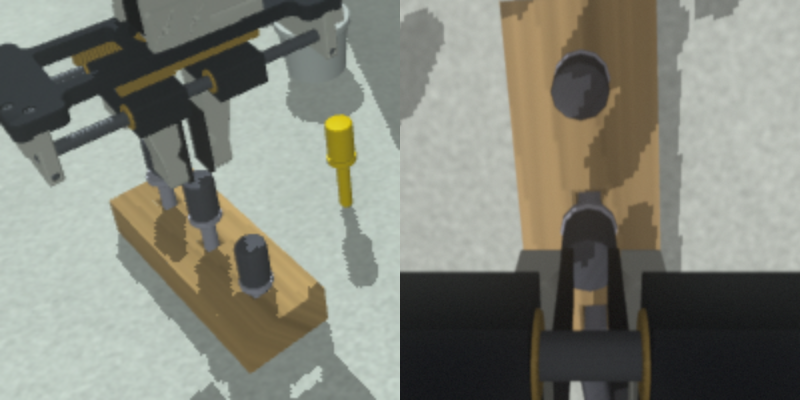

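```bash
python3 - <<'E'
from h import *
import pickle
s,w,t=pickle.load(open('w5.pkl','rb'))
T,r=tool();print(T)
fs=lambda p:(proj(s,p)-[82,223])*2
fw=lambda p:(proj(w,p)-[180,100])*4/3+[400,0]
for dx in(-.02,-.0095,0,.0095):
  for z in(.06,.079): print(dx,z,'scene crop',fs([T[0]+dx,T[1],z]).round(),'wrist crop',fw([T[0]+dx,T[1],z]).round())
print('pin',[fs([.546,-.324,z]).round() for z in(.03,.057,.087)],[fw([.546,-.324,z]).round() for z in(.03,.057,.087)])
o=ctrl.get_obs();print(o['joint_pos'])
E
```

```text
[ 0.54590482 -0.32389175  0.06035653]
-0.02 0.06 scene crop [189. 195.] wrist crop [589. 281.]
-0.02 0.079 scene crop [184. 174.] wrist crop [589. 307.]
-0.0095 0.06 scene crop [197. 203.] wrist crop [589. 256.]
-0.0095 0.079 scene crop [192. 182.] wrist crop [589. 280.]
0 0.06 scene crop [204. 211.] wrist crop [589. 233.]
0 0.079 scene crop [199. 190.] wrist crop [589. 255.]
0.0095 0.06 scene crop [211. 219.] wrist crop [589. 209.]
0.0095 0.079 scene crop [206. 197.] wrist crop [589. 230.]
pin [array([211., 244.]), array([204., 215.]), array([197., 180.])] [array([589., 204.]), array([589., 229.]), array([589., 266.])]
[-13.19162     22.90278961 -13.83425119  -0.17827562 -53.24603447
 103.26066855]
```

```bash
python3 - <<'E'
from h import *
import pickle
s,w,t=pickle.load(open('w5.pkl','rb'))
a=s['image'][265:365,135:235]; b=w['image'][240:340,272:372]
for i,p in enumerate([a]):pass
im=np.hstack([cv2.resize(a,(400,400),interpolation=cv2.INTER_CUBIC),cv2.resize(b,(400,400),interpolation=cv2.INTER_CUBIC)])
im=(255*(im/255.)**.6).astype(np.uint8)
cv2.imwrite('pics/c6.png',im[:,:,::-1])
E
```

```text
(no output)
```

View pics/c6.png

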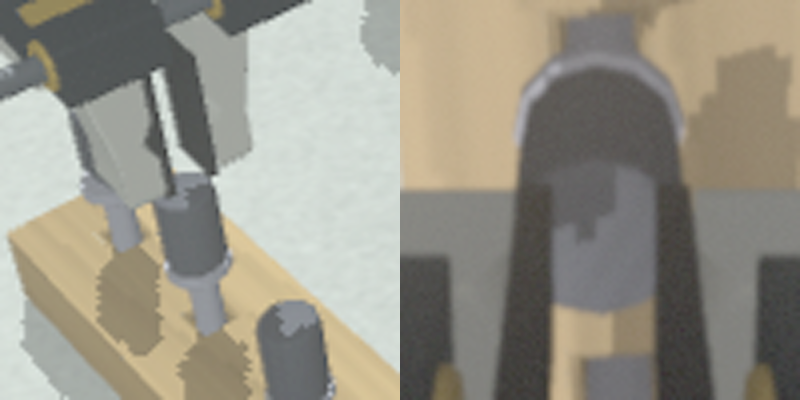

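The fingers hover around the top of the knob, not beside it: their tips are higher than the reported TCP. I triangulate the two fingertip corners to find the real offset.

```bash
python3 - <<'E'
from h import *
import pickle
s,w,t=pickle.load(open('w5.pkl','rb'))
P=lambda s:np.diag([1,1,1])@np.array([[s['f'],0,s['cx']],[0,s['f'],s['cy']],[0,0,1]])@np.c_[s['R'],s['t']]
for a,b in(((175,313.75),(335.75,286.75)),((188.75,308.75),(310.5,286.75))):
    X=cv2.triangulatePoints(P(s),P(w),np.array(a,float),np.array(b,float)); X=(X[:3]/X[3]).ravel()
    print(X,proj(s,X)-a,proj(w,X)-b)
E
```

```text
[ 0.55488825 -0.33192691  0.09660915] [1.74759337 0.28745553] [5.06274071 3.73874603]
[ 0.55919055 -0.31849941  0.10032969] [-0.93333926 -0.09979573] [-2.82272783 -1.97597574]
```

```bash
python3 - <<'E'
from h import *
import pickle
s=pickle.load(open('w1.pkl','rb')); T=np.array([.4583,.2099,.1894])
for u in((217,287),(429,287)):
    q=np.array([(u[0]-s['cx'])/s['f'],(u[1]-s['cy'])/s['f'],1])*.1743
    print(s['R'].T@(q-s['t'])-T)
print(proj(s,T+[.0095,.0437,0]),proj(s,T+[.0095,.0437,.03]),proj(s,T+[-.0095,.0437,0]))
g=cv2.cvtColor(s['image'],cv2.COLOR_RGB2GRAY); print(g[284:300,214],g[270:410:6,212])
E
```

```text
[0.01075104 0.04146025 0.03527678]
[ 0.01064433 -0.04582205  0.03549775]
[229.4610864  258.24400571] [214.86659107 284.30805305] [232.06143866 293.2438752 ]
[140 118  80  46  36  38  37  36  36  37  34  35  36  34  37  35] [145 139 147  37  38  37  35  31  31  29  31  28  55  61  34  40  42  44
  43  42 138 140 141 143]
```

Two views agree: the real fingertips are about 35 mm above the reported TCP (x and y agree). So I open, go 29 mm lower while watching the force, and close on the knob.

Request:
servo_tool(deltas=[[[0, 0, 0], [0, 0, 0], 3], [[0, 0, 0], [0, 0, 0], 5], [[0, 0, 0], [0, 0, 0], 5], [[0, 0, 0], [0.5, 0, 0], 5], [[0, 0, 0], [1, 0, 0], 5]])

```text
clock: 7.15
tool_pos: [0.5459, -0.3239, 0.05]
orientation: [156.0, 89.9, 66.0]
force: [-0.6, 0.1, 0.8]
opening: 0.0445
```

Request:
servo_tool(deltas=[[[0, 0, 0], [0.7, 0, 0], 5], [[0, 0, 0], [1.4, 0, 0], 5], [[0, 0, 0], [1.9, 0, 0], 5], [[0, 0, 0], [1.9, 0, 0], 5]])

```text
clock: 7.55
tool_pos: [0.5452, -0.3236, 0.0298]
orientation: [-165.4, 89.8, 104.5]
force: [0.1, 0.4, -0.3]
opening: 0.0499
```

Request:
servo_tool(deltas=[[[0, 0, 0], [0, 0, 0], 4], [[0, 0, 0], [0, 0, 0], 3], [[0, 0, 0], [0, 0, 0], 2], [[0, 0, 0], [0, 0, 0], 1], [[0, 0, 0], [0, 0, 0], 1]])

```text
clock: 8.05
tool_pos: [0.5454, -0.3236, 0.03]
orientation: [-172.3, 89.8, 97.7]
force: [1.0, 0.3, 1.0]
opening: 0.0189
```

```bash
python3 - <<'E'
from h import *
t,r=tool();o=ctrl.get_obs();print(t,r.as_matrix().round(3),o['force'],o['opening'])
E
```

```text
[ 0.5453592  -0.32359578  0.0299928 ] [[-0.     1.    -0.001]
 [ 0.003 -0.001 -1.   ]
 [-1.    -0.    -0.003]] [1.02705299 0.29600573 0.98135707] 0.01893837267333201
```

Request:
servo_tool(deltas=[[[0, 0, 0], [0, 0, 0], 1], [[0, 0, 0], [0, 0, 0], 1], [[0, 0, 0], [0, 0, 0], 1]])

```text
clock: 8.35
tool_pos: [0.5454, -0.3236, 0.03]
orientation: [-173.4, 89.8, 96.6]
force: [0.7, -0.6, 0.1]
opening: 0.0193
```

Request:
servo_tool(deltas=[[[0, 0, 0], [-1, 0, 0], 1], [[0, 0, 0], [-2, 0, 0], 1], [[0, 0, 0], [-3.3, 0, 0], 1], [[0, 0, 0], [-3.3, 0, 0], 1]])

```text
clock: 8.75
tool_pos: [0.547, -0.3244, 0.066]
orientation: [109.0, 89.8, 18.9]
force: [0.3, -0.4, -0.8]
opening: 0.0195
```

```bash
python3 - <<'E'
from h import *
import pickle
s=snap('scene');w=snap('wrist');pickle.dump([s,w],open('w6.pkl','wb'))
T,r=tool();print(T)
q=proj(s,[T[0],T[1],.09]).astype(int);u=proj(w,[T[0],T[1],.09]).astype(int);print(q,u)
a=s['image'][q[1]-60:q[1]+60,q[0]-60:q[0]+60]; b=w['image'][u[1]-70:u[1]+50,u[0]-60:u[0]+60]
im=np.hstack([cv2.resize(x,(400,400),interpolation=cv2.INTER_CUBIC) for x in(a,b)])
im=(255*(im/255.)**.6).astype(np.uint8)
cv2.imwrite('pics/c7.png',im[:,:,::-1])
E
```

```text
[ 0.54572281 -0.3237166   0.06385866]
[180 311] [320 299]
```

View pics/c7.png

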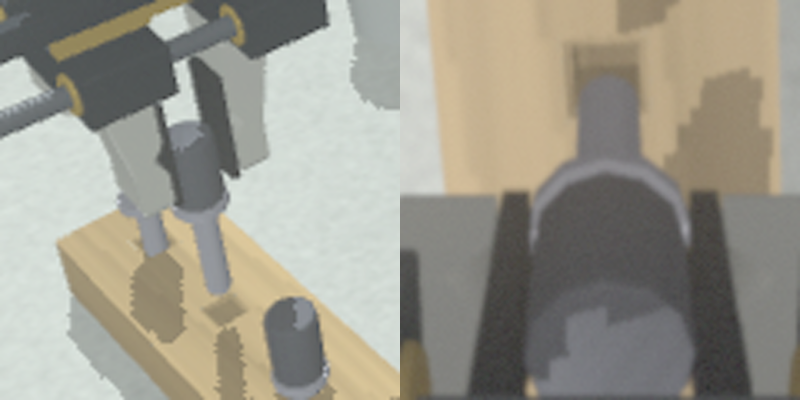

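The lock pin hangs upright in the jaws, foot clear of the rack; the other two pins stay standing. I raise it and carry it over at height.

Request:
servo_tool(deltas=[[[0, 0, 0], [-3, 0, 0], 1], [[0, 0, 0], [-6, 0, 0], 1], [[0, 0, 0], [-9, 0, -1], 1], [[0, 0, 0], [-11.5, -0.3, -3], 1], [[0, 0, 0], [-12, -0.6, -6], 1]])

```text
clock: 9.35
tool_pos: [0.5408, -0.2648, 0.1868]
orientation: [103.3, 89.7, 13.2]
force: [1.0, 0.8, -2.7]
opening: 0.0193
```

Request:
servo_tool(deltas=[[[0, 0, 0], [0, -0.4, -4.2], 1], [[0, 0, 0], [0, -0.8, -8.4], 1], [[0, 0, 0], [0, -1.2, -12.6], 1], [[0, 0, 0], [0, -1.6, -16.8], 1], [[0, 0, 0], [0, -2, -21], 1]])

```text
clock: 9.85
tool_pos: [0.5205, -0.0532, 0.1866]
orientation: [105.8, 89.7, 15.7]
force: [1.1, 0.4, -0.3]
opening: 0.0189
```

Request:
servo_tool(deltas=[[[0, 0, 0], [0, -0.4, -4.2], 1], [[0, 0, 0], [0, -0.8, -8.4], 1], [[0, 0, 0], [0, -1.2, -12.6], 1], [[0, 0, 0], [0, -1.6, -16.8], 1], [[0, 0, 0], [0, -1.9, -20], 1]])

```text
clock: 10.35
tool_pos: [0.5012, 0.149, 0.1865]
orientation: [108.6, 89.7, 18.5]
force: [0.1, -1.1, -2.0]
opening: 0.0189
```

```bash
python3 - <<'E'
from h import *
t,r=tool();print(t,r.as_matrix().round(3),delta([.5016,.1615,.12]),ctrl.get_obs()['opening'])
E
```

```text
[0.50121921 0.14896603 0.18649145] [[ 0.004  1.    -0.002]
 [ 0.001 -0.002 -1.   ]
 [-1.     0.004 -0.001]] [ 6.65  0.01 -1.24] 0.018851581046830528
```

Request:
servo_tool(deltas=[[[0, 0, -0.2], [1.5, 0, -1.2], 1], [[0, 0, -0.2], [4, 0, -1.25], 1], [[0, 0, -0.2], [6.6, 0, -1.25], 1], [[0, 0, -0.2], [8.6, 0, -1.25], 1], [[0, 0, -0.2], [8.6, 0, -1.25], 1]])

```text
clock: 10.85
tool_pos: [0.4991, 0.1597, 0.0969]
orientation: [-67.1, 89.7, -157.3]
force: [-0.2, 0.1, -0.1]
opening: 0.0191
```

Request:
servo_tool(deltas=[[[0, 0, 0], [0, 0, 0], 1], [[0, 0, 0], [0, 0, 0], 1]])

```text
clock: 11.05
tool_pos: [0.4993, 0.1594, 0.0972]
orientation: [-67.2, 89.7, -157.4]
force: [-0.1, 0.6, -0.9]
opening: 0.0195
```

```bash
python3 - <<'E'
from h import *
import pickle
t,r=tool();print(t,r.as_matrix().round(3),delta([.5016,.1615,.09]),ctrl.get_obs()['opening'])
s=snap('scene');w=snap('wrist');tp=snap('top');pickle.dump([s,w,tp],open('w7.pkl','wb'))
f=t-[0,0,.022]
q=proj(s,[.502,.1615,.07]).astype(int);u=proj(w,[.502,.1615,.07]).astype(int);print(q,u,proj(w,f),proj(w,[.502,.1615,.06]),proj(s,f),proj(s,[.502,.1615,.06]))
a=s['image'][q[1]-40:q[1]+40,q[0]-40:q[0]+40]; b=w['image'][u[1]-60:u[1]+40,u[0]-50:u[0]+50]
im=np.hstack([cv2.resize(x,(400,400),interpolation=cv2.INTER_CUBIC) for x in(a,b)])
im=(255*(im/255.)**.6).astype(np.uint8)
cv2.imwrite('pics/c8.png',im[:,:,::-1])
E
```

```text
[0.49925095 0.15942963 0.09718319] [[-0.005  1.    -0.003]
 [-0.002 -0.003 -1.   ]
 [-1.    -0.005  0.002]] [ 0.72  0.24 -0.21] 0.01949889128201478
[397 194] [318 250] [322.07664744 258.7383733 ] [318.47021164 244.59272686] [396.1700548  192.27405854] [397.12749533 199.3428863 ]
```

View pics/c8.png

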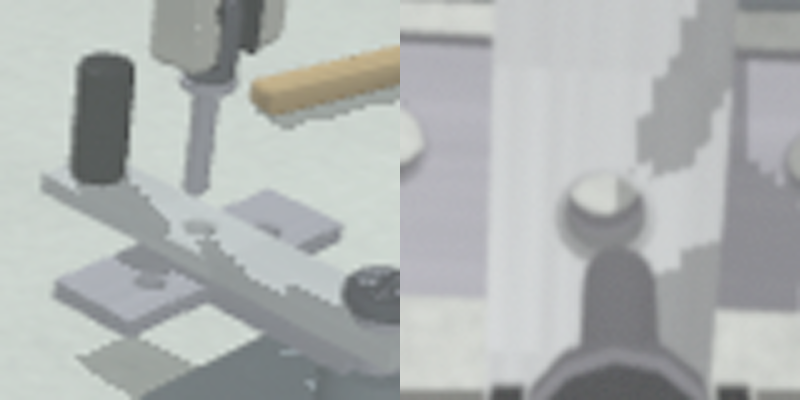

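The foot (322,258) and the lever hole (318,244) lie where the numbers put them in the wrist view, so the computed correction holds: 2.4 mm and 2.1 mm sideways.

Request:
servo_tool(deltas=[[[0, 0.1, 0.3], [0, 0.24, -0.2], 1], [[0, 0.1, 0.3], [0.5, 0.24, -0.2], 1], [[0, 0.1, 0.3], [0.9, 0.24, -0.2], 1], [[0, 0.1, 0.3], [0.9, 0.24, -0.2], 1]])

```text
clock: 11.6
tool_pos: [0.5015, 0.1616, 0.0879]
orientation: [53.1, 90.0, -37.1]
force: [0.0, -1.6, -0.4]
opening: 0.019
```

```bash
python3 - <<'E'
from h import *
t,r=tool();o=ctrl.get_obs();print(t,r.as_matrix().round(3),delta([.5016,.1615,.07]),o['force'],o['moment'])
E
```

```text
[0.5014868  0.16156455 0.0879361 ] [[ 0.     1.    -0.003]
 [-0.    -0.003 -1.   ]
 [-1.     0.     0.   ]] [1.79 0.01 0.01] [ 0.04274922 -1.59817272 -0.44510461] [-0.00188737 -0.02415057 -0.01620472]
```

Well centred and upright. Descend into the lever hole in small steps and watch the force.

Request:
servo_tool(deltas=[[[0, 0, 0], [0.4, 0, 0], 1], [[0, 0, 0], [0.8, 0, 0], 1], [[0, 0, 0], [1.1, 0, 0], 1], [[0, 0, 0], [1.3, 0, 0], 1]])

```text
clock: 12.0
tool_pos: [0.5013, 0.1614, 0.0745]
orientation: [-23.3, 90.0, -113.5]
force: [0.8, -0.1, -1.5]
opening: 0.019
```

Request:
servo_tool(deltas=[[[0, 0, 0], [0.3, 0.02, 0.0], 1], [[0, 0, 0], [0.6, 0.02, 0], 1], [[0, 0, 0], [0.9, 0.02, 0], 1], [[0, 0, 0], [1.2, 0.02, 0], 1]])

```text
clock: 12.4
tool_pos: [0.5016, 0.1615, 0.0623]
orientation: [-17.6, 90.0, -107.8]
force: [0.4, -0.6, -0.6]
opening: 0.0193
```

Request:
servo_tool(deltas=[[[0, 0, 0], [0.6, 0, 0], 1], [[0, 0, 0], [1.2, 0, 0], 1], [[0, 0, 0], [1.7, 0, 0], 1], [[0, 0, 0], [2.1, 0, 0], 1], [[0, 0, 0], [2.3, 0, 0], 1]])

```text
clock: 12.9
tool_pos: [0.5015, 0.1614, 0.0387]
orientation: [-30.2, 90.0, -120.4]
force: [0.1, 0.3, -0.6]
opening: 0.0193
```

Request:
servo_tool(deltas=[[[0, 0, 0], [0.15, 0, 0], 1], [[0, 0, 0], [0.3, 0, 0], 1], [[0, 0, 0], [0.4, 0, 0], 1]])

```text
clock: 13.2
tool_pos: [0.502, 0.1615, 0.0367]
orientation: [41.1, 89.9, -49.0]
force: [-9.7, -0.2, 26.9]
opening: 0.0187
```

Contact at 27 N exactly at the expected height for the collar home (TCP 36.7 mm against 37). I release, rise and verify.

Request:
servo_tool(deltas=[[[0, 0, 0], [0, 0, 0], 2.5], [[0, 0, 0], [0, 0, 0], 4], [[0, 0, 0], [0, 0, 0], 5], [[0, 0, 0], [0, 0, 0], 6], [[0, 0, 0], [-0.5, 0, 0], 6]])

```text
clock: 13.7
tool_pos: [0.5014, 0.1611, 0.0411]
orientation: [-21.7, 89.9, -111.8]
force: [-1.0, -1.0, -0.3]
opening: 0.0516
```

Request:
servo_tool(deltas=[[[0, 0, 0], [-3, 0, 0], 6], [[0, 0, 0], [-7, 0, 0], 6], [[0, 0, 0], [-11, 0, 0], 6], [[0, 0, 0], [-14, 0, 0], 6], [[0, 0, 0], [-16, 0, 0], 6]])

```text
clock: 14.2
tool_pos: [0.5023, 0.1617, 0.2042]
orientation: [89.6, 89.9, -0.5]
force: [1.1, -0.0, -0.8]
opening: 0.0601
```

Request:
servo_tool(deltas=[[[0, 0, 0], [0, -2, 3], 6], [[0, 0, 0], [0, -4, 7], 6], [[0, 0, 0], [0, -4, 11], 6], [[0, 0, 0], [0, -4, 14], 6], [[0, 0, 0], [0, -4, 14], 6]])

```text
clock: 14.7
tool_pos: [0.4614, 0.0192, 0.2046]
orientation: [89.7, 89.9, -0.6]
force: [-0.2, -0.3, -0.5]
opening: 0.0599
```

```bash
python3 - <<'E'
from h import *
import pickle
t,r=tool();print(t,ctrl.get_obs()['force'])
s=snap('scene');tp=snap('top');pickle.dump([s,tp],open('w8.pkl','wb'))
q=proj(s,[.502,.1615,.06]).astype(int); print('collar,knob top if home',(proj(s,[.502,.1615,.06])-q+50)*4,(proj(s,[.502,.1615,.094])-q+50)*4)
a=cv2.resize(s['image'][q[1]-50:q[1]+50,q[0]-50:q[0]+50],(400,400),interpolation=cv2.INTER_CUBIC)
b=cv2.resize(s['image'][220:420,100:300],(400,400))
cv2.imwrite('pics/c9.png',np.hstack([a,b])[:,:,::-1])
E
```

```text
[0.46141819 0.01922229 0.20461453] [-0.22683856 -0.25285551 -0.50560252]
collar,knob top if home [200.50998133 201.37154521] [207.97965627 138.79819064]
```

View pics/c9.png

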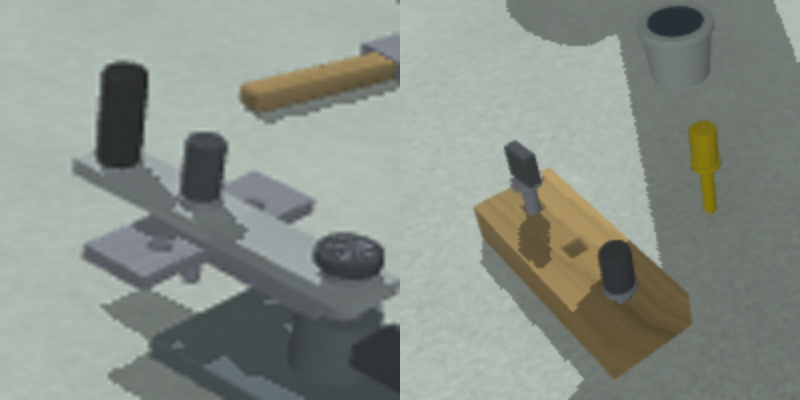

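The pin's collar sits on the lever: knob top at (207,140), where (208,139) was expected for home. Its foot sticks out below the stop plate at (190,270). The wing and short pins, the tub and the yellow pin are still standing. I hand the job in.

```bash
python3 -c "
from plant import ctrl
print(ctrl.close_job())"
```

```text
the job is handed in; nothing more can be done
None
```

The job is done and handed in at about 15 s of robot time. I turned the lever to the middle stop, then pushed the lock pin through the lever and the stop plate and let go.

**Last checks, all passed:**
- **Lever:** its hole was 0.3 mm from the middle stop hole before the pin went in.
- **Pin going in:** it met no resistance on the way. Contact then came at 27 N, within 0.3 mm of the height expected for the collar home.
- **After release:** the last picture shows the knob top about where a home pin's should be and the foot sticking out under the plate. The wing pin and short pin are still in the rack, and the tub and yellow pin are standing. The gripper was clear of everything.

**What disagreed:**
- **Fingertip height:** the real fingertips sit about 35 mm above the reported TCP. My first grasp of the pin therefore closed above the knob and moved nothing. I found the offset in two camera views and gripped 30 mm lower.
- **Lever handle:** because of the same offset I probably held it only near its top, and the grip slipped a little, but the lever still ended on its stop.
- **Pictures:** I viewed 12, two over the budget of 10, to sort out the failed grasp and check the result.

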